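# Start a soap melt on the warmer

### The arm

A 7-joint arm with a two-finger parallel gripper is mounted at the origin on a cart in front of the work surface, level with it; the furniture and walls round the work are solid. World frame = base frame: x ahead of the robot, y to its left, z up, the work surface at z = 0. Lengths are in m, angles in rad, forces in N, time in s.
With the tool pointing down it reaches from about 0.4 to 0.85 m from the base axis. Payload 10.4 kg.
Tool frame: the origin (TCP) lies midway between the tips of the shut fingers; the grasp point (between the pads) lies 19 mm behind it (r.tcp_to_grasp is the z of the grasp point in the tool frame, in m); z points along the fingers, x is the direction in which the jaws open and shut, and the axes are right-handed (so a half turn about z gives the same grasp; the last joint's range is limited). The gripper opens to 87 mm and grips with 3 to 60 N. Pads are 19 mm wide; open, the fingers measure 117 mm over their backs; the gripper's body (75 mm by 190 mm) begins 51 mm behind the grasp point.
Start: joints at [-0.023, 0.332, -0.065, 1.46, 0.022, 1.35, -0.088], TCP at [0.625, 0, 0.223] pointing down, gripper open.
Joint ranges: [-2.6, 2.6], [-0.5, 2.12], [-1.47, 1.34], [0.16, 2.42], [-1.27, 4.41], [0.06, 2.06], [-2.6, 2.6]. Speed limits (rad/s): [2.22, 2.22, 2.79, 2.79, 3.14, 3.14, 3.14].

### API

Orientations are given as a unit quaternion [x, y, z, w].
In Python, from bench import r, camera, close_job gives the robot as it stands. The module is installed in compiled form; this text tells all that it offers.
- The arm moves only by the shell command python3 -m crank 'ROWS' [FORCE]. ROWS is JSON, a list of rows, each an object of numbers: "x", "y", "z": the shift along the tool's x, y, z scaled (see below); "ax", "ay", "az": the turn, a rotation vector about the tool's x, y, z scaled (see below); "claw": the closure, from -1 (fully open) to 1 (shut), so that 0 is half open. A call has exactly 5 rows; each row is the pose to reach, as a shift and turn from the pose commanded when the call began, along the tool's axes at that moment; what a row does not reach only later rows make up. The controller multiplies each number of a shift by 1 m and each number of a turn by 2 rad. A row lasts 1/12 s, in which the tool goes at most 41.7 mm and 7.16 degrees, less where a joint would pass 70% of its speed; a pose out of reach is approached as far as the arm can. A call with a number of a shift or a turn outside -1 to 1 is refused whole. A call with a gripper value outside its range is refused whole. The fingers move at their own pace and stop on an object; FORCE is the grip in N (left out, the last holds). Time passes only in rows, so rows that repeat a pose let the fingers close, or fill a call up. It gives the time, the measured TCP pose, the force and the opening at its end, in the units of the state.
- r.read_state(): the state, without advancing time (a new reading comes with each control period).
- camera(name): name is "scene" or "side" or "wrist"; returns a dict with "color" (480x640x3 uint8, blue, green, red), "fx", "fy", "cx", "cy" (pixels), "D" ([k1, k2, p1, p2, k3] as OpenCV has them; the pictures are not rectified), "eye" and "orientation" of the camera in the world. Camera axes: x right, y down, z forward; pixel columns grow to the right and rows downward; lengths in m; the calibration is good to about 2 mm. A picture is of the moment at which its call begins. There is no depth.
- close_job(): hands the job in, once; it reports no verdict.
The state is a dict: "time": time; "joint_positions": joint angles; "joint_vel": joint speeds; "joint_torque": joint torques, N m; "ee_pos": TCP position; "eef_rot": TCP orientation; "ft_force": force on the tool from outside, world axes, zero at the start; "torque": the same for the moment, N m; "width": finger opening in m.
Only numpy, scipy, OpenCV 4.12 (cv2) and the standard library are available. Lean on these libraries where they do the work, as an engineer would, in place of code of your own. Each camera call takes 0.05 s, during which the arm holds its last target. There are 200 camera calls.

### The job

Get a soap melt going on the white warmer: put the bar of soap into the bowl on its hot plate, stand the dropper bottle that crowds the knob upright on the wooden board, and turn the knob until its pointer lines up with the small metal rider on the scale. Keep the bowl on the hot plate, and leave the pot, the jar and the wooden stamp where they stand.

Things in the scene. Friction and masses are not known exactly. Their poses are not given: they have to be found in the camera images.
- warmer: fixed white table-top warmer, 320 (x) x 190 (y) mm, flat deck 55 mm above the bench; origin at the centre of its underside. x points from the knob end (front, towards the robot) to the hot-plate end. Hot plate: dark steel disc, radius 72 mm, centre 75 mm behind the origin (+x), top 67 mm above the bench. Knob axis: vertical, 75 mm in front of the origin (-x). Round the knob a printed scale of 21 black marks, 36 to 46 mm from the axis, 15 degrees apart
- heat_knob (a joint): angle of the warmer's knob in rad, 0 (off) to 5.24, growing clockwise seen from above; stays where it is left, turning it takes about 0.06 N m. At 0 the pointer points 150 degrees anticlockwise (from above) from the warmer's +x; at angle q it points 150 degrees minus q
- knob_grip (a point): point on the knob's axis, 89 mm above the bench. Turns with the knob, its x axis along the pointer. The black knob: a round skirt of radius 32 mm up to 64 mm above the bench, on it an upright bar 18 mm thick and 60 mm long (along the pointer), up to 102 mm above the bench; grip it across its 18 mm thickness. The pointer end has a narrow nose and a white line on top
- knob_pointer (a point): tip of the knob's pointer, 35 mm from its axis, 60 mm above the bench
- set_rider: small dark metal T-shaped rider fixed on the scale, from 38 to 55 mm from the knob's axis, 7 mm high on the deck; its origin lies on the knob's axis at deck height and its x axis points from the axis to the rider. Set heat = pointer towards the rider
- set_mark (a point): where the pointer's tip must come: 35 mm from the knob's axis in the direction of the rider, 60 mm above the bench
- plate_center (a point): centre of the hot plate's top face, 67 mm above the bench
- bowl: loose whitish round bowl standing on the hot plate, 165 mm across the rim, 55 mm high, hollow: inner floor about 114 mm across and 3 mm above its underside, walls flaring outwards; origin at the centre of its underside
- soap_bar: loose bar of cream soap lying on the board, 72 (x) x 54 (y) x 30 mm; origin at the centre of its underside
- bottle: loose brown dropper bottle standing on the warmer's deck in front of the knob: body 31 mm in diameter up to 60 mm, then a black dropper top 20 mm in diameter at its foot and narrower above, up to 98 mm; origin at the centre of its underside
- board: fixed wooden board lying on the bench, 160 (x) x 300 (y) x 16 mm; origin at the centre of its underside
- pot: loose bystander: round pot with white lid standing on the board, 73 mm in diameter, 65 mm high; origin at the centre of its underside
- jar: loose bystander: jar with white lid on the bench, 83 mm in diameter, 94 mm high; origin at the centre of its underside
- stamp: loose bystander: turned wooden stamp on the bench, 39 mm in diameter, 60 mm high; origin at the centre of its underside
Not all that is in view belongs to the job. Of the things like the soap_bar, leave any that is green; of the rest the larger one is meant. Of the things like the bottle, leave any that is blue; of the rest the larger one is meant.

How it is judged:
By the outcome, as a careful person would: the job done as asked, in the order asked, and still so for the second after the job is handed in, with the robot touching nothing.
It also fails if it takes over 72 s, if anything falls off the work surface, if the arm or the gripper's body presses on something with over 40 N, if the wrist force passes 120 N, or if a joint passes its speed limit or range.

## Working session

There is one attempt and no reset: what is moved stays moved. The work goes in short steps, Python scripts to look and compute and a shell command to move; the robot and the scene stay as the last step left them, time stands still between calls to the robot, and variables do not carry over. Pictures are saved under pics/ and viewed, about 8 in all and at most 12, crops included, and the job is handed in when it is done.

```bash
mkdir -p pics
cat > h.py <<'E'
import numpy as np,cv2
from scipy.spatial.transform import Rotation as R
from bench import r,camera
def shot(n,f,crop=None,s=1):
    c=camera(n);im=c["color"]
    if crop: x0,y0,x1,y1=crop; im=cv2.resize(im[y0:y1,x0:x1],None,fx=s,fy=s,interpolation=cv2.INTER_CUBIC)
    cv2.imwrite("pics/"+f,im);np.save("pics/"+n+".npy",c,allow_pickle=True);return c
def load(n): return np.load("pics/"+n+".npy",allow_pickle=True).item()
def K(c): return np.array([[c["fx"],0,c["cx"]],[0,c["fy"],c["cy"]],[0,0,1.]])
def px(c,u,v,z):
    p=cv2.undistortPoints(np.array([[[u,v]]],float),K(c),np.array(c["D"]))[0,0]
    d=R.from_quat(c["orientation"]).apply([p[0],p[1],1]);e=np.array(c["eye"]);return e+d*(z-e[2])/d[2]
def proj(c,P):
    q=R.from_quat(c["orientation"]).inv();t=q.apply(-np.array(c["eye"]))
    return cv2.projectPoints(np.array(P,float).reshape(-1,1,3),q.as_rotvec(),t,K(c),np.array(c["D"]))[0][:,0]
E
python3 - <<'E'
from h import *
for n in("scene","side","wrist"):
    c=shot(n,n+"0.png");print(n,c["eye"],R.from_quat(c["orientation"]).as_matrix()[:,2])
s=r.read_state();print(s["time"],s["ee_pos"],s["eef_rot"],s["width"],r.tcp_to_grasp)
E
```

```text
scene [-0.50642312 -0.83663123  1.00179116] [ 0.6237332   0.53360443 -0.57115954]
side [-0.05114234  1.34360562  0.92985942] [ 0.31559854 -0.80362681 -0.5045607 ]
wrist [0.62597766 0.07582785 0.38410872] [-3.98792791e-04 -2.77028913e-01 -9.60861500e-01]
0.15 [ 6.24722862e-01 -1.39922427e-05  2.21956001e-01] [ 9.99999863e-01  3.51868569e-07 -5.23166889e-04  2.12826703e-05] 0.08688472262851289 -0.0187
```

View pics/scene0.png

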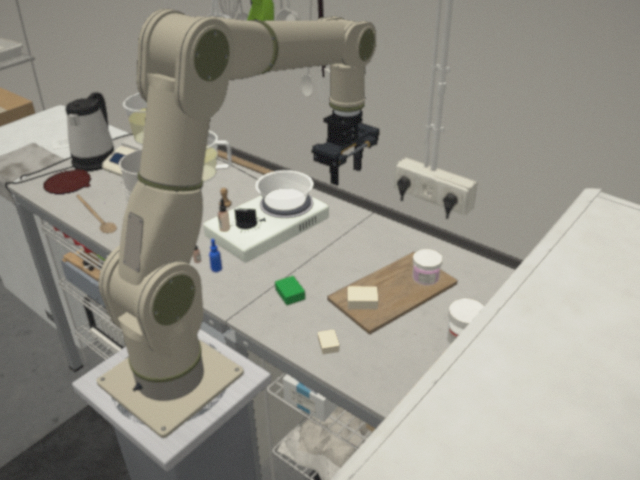

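View pics/side0.png

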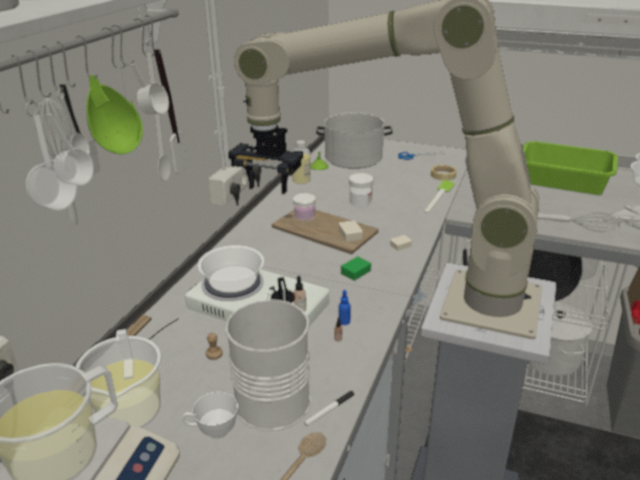

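Soap candidates (scene view): cream bar on the board (363,295), which is the larger one, a small cream bar on the bench (328,341), and a green one (290,290). Bottle candidates: brown on the deck (224,215), which is the larger one, a small brown one on the bench (197,253), and a blue one (215,258). I choose the first of each and will check them in a close crop.

Run:
```python
from h import *
a=load("scene")["color"];b=load("side")["color"]
A=cv2.resize(a[160:280,180:340],(800,600),interpolation=cv2.INTER_CUBIC);cv2.imwrite("pics/c1.png",A)
x=cv2.resize(a[235:355,270:480],(700,400),interpolation=cv2.INTER_CUBIC)
cv2.imwrite("pics/c2.png",x)
```

```text
(no output)
```

View pics/c1.png

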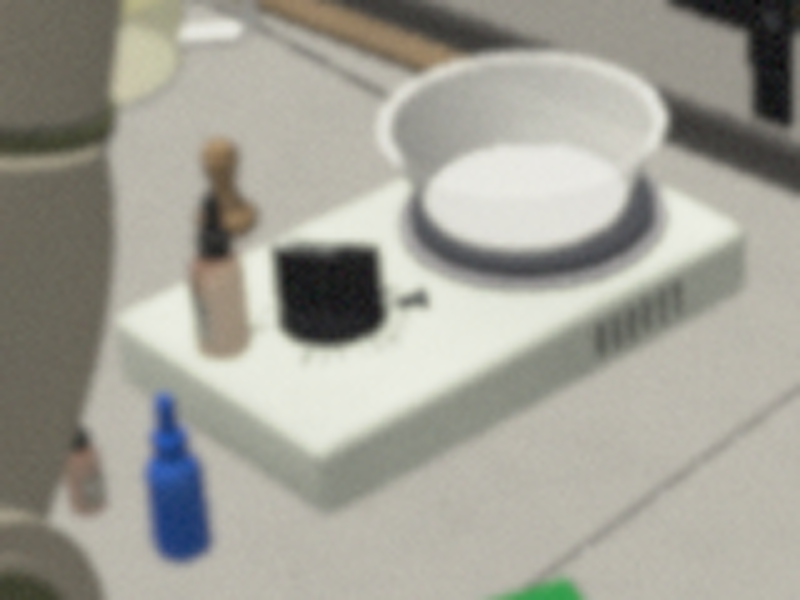

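View pics/c2.png

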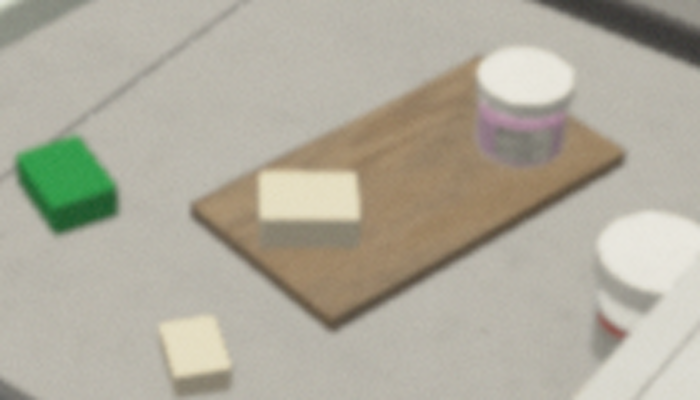

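c1 shows the brown bottle in front of the black knob, with the rider at crop (413,299). c2 shows the large cream bar on the board and the small bar and green bar off it. This confirms the choice.

Run:
```python
from h import *
c=load("scene");np.set_printoptions(precision=4,suppress=True)
f1=lambda u,v,z:px(c,180+u/5,160+v/5,z)[:2]
f2=lambda u,v,z:px(c,270+u/3.3333,235+v/3.3333,z)[:2]
B=[f2(*p,.016) for p in[(193,207),(332,322),(625,152),(480,55)]];print("board",B,np.mean(B,0))
S=[f2(*p,.046) for p in[(258,172),(262,218),(360,218),(358,172)]];print("soap",S,np.mean(S,0))
W=[f1(*p,.055) for p in[(118,325),(325,460),(745,235)]];print("warmer",W,(W[0]+W[2])/2)
w=(W[0]+W[2])/2;x=W[2]-W[1];x/=np.linalg.norm(x);print(x,"knob",w-.075*x,"plate",w+.075*x)
print("rider",f1(413,299,.06),"bottle foot",f1(222,345,.055),"bowl rim",f1(380,125,.122),f1(668,125,.122),"pot",f2(525,78,.081),"jar",f2(650,240,.094),"stamp",f1(238,215,.02))
# side-cam check of warmer/bottle/big pot
s=load("side");print("bigpot rim",px(s,230,320,.2)[:2],px(s,308,320,.2)[:2],"foot",px(s,270,425,0)[:2])
print("soap top side",px(s,351,229,.046)[:2],"bottle top", px(s,299,279,.153)[:2])
w0=load("wrist");cv2.imwrite("pics/w0.png",w0["color"])
```

```text
board [array([ 0.4099, -0.1105]), array([ 0.3732, -0.2614]), array([ 0.6642, -0.3285]), array([ 0.7034, -0.1749])] [ 0.5377 -0.2188]
soap [array([ 0.4424, -0.1453]), array([ 0.403 , -0.1784]), array([ 0.446 , -0.2329]), array([ 0.4876, -0.2024])] [ 0.4447 -0.1898]
warmer [array([0.4016, 0.3244]), array([0.3818, 0.1427]), array([0.6911, 0.1075])] [0.5464 0.216 ]
[ 0.9936 -0.1128] knob [0.4718 0.2244] plate [0.6209 0.2075]
rider [0.5175 0.2068] bottle foot [0.4237 0.2637] bowl rim [0.5717 0.2787] [0.6725 0.1486] pot [ 0.6194 -0.2604] jar [ 0.4987 -0.4274] stamp [0.5636 0.4003]
bigpot rim [0.4591 0.5231] [0.3156 0.4701] foot [0.3599 0.575 ]
soap top side [ 0.4373 -0.1693] bottle top [0.4158 0.2789]
```

View pics/wrist0.png

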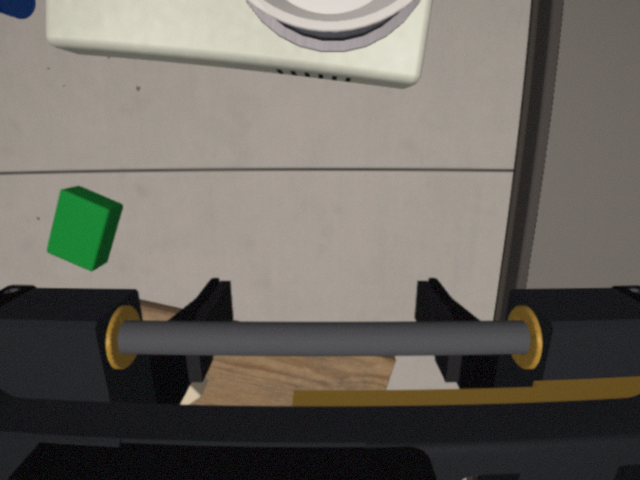

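The wrist view shows that the camera sits on the tool's -y side, with the board below the fingers and the bowl at the top. I'll set up a planner that prints the numbers in tool axes, then move above the soap.

```bash
cat >> h.py <<'E'
def pose():
    s=r.read_state();q=R.from_quat(s["eef_rot"]);x=q.as_matrix()[:,0]
    return np.array(s["ee_pos"]),np.degrees(np.arctan2(x[1],x[0])),s
def plan(*T):
    "targets (x,y,z,yaw deg world, ncalls) -> final row of each call"
    p,y,s=pose();print("now",p.round(4),round(y,1),round(s["time"],2),"w",round(s["width"],4),"j7",round(s["joint_positions"][6],2))
    for t in T:
        n=t[4];d=(np.array(t[:3])-p)/n;dy=(t[3]-y)/n
        for i in range(n):
            a=np.radians(y);ca,sa=np.cos(a),np.sin(a)
            print("x %.4f y %.4f z %.4f az %.4f | mm/row %.0f deg/row %.1f"%(ca*d[0]+sa*d[1],sa*d[0]-ca*d[1],-d[2],-np.radians(dy)/2,np.linalg.norm(d)*200,dy/5));p=p+d;y+=dy
E
python3 - <<'E'
from h import *
plan((.482,-.237,.222,38.4,2))
E
```

```text
now [ 0.6247 -0.      0.222 ] 0.0 0.15 w 0.0869 j7 -0.09
x -0.0714 y 0.1185 z -0.0000 az -0.1676 | mm/row 28 deg/row 3.8
x -0.1064 y 0.0884 z -0.0000 az -0.1676 | mm/row 28 deg/row 3.8
```

```bash
python3 -m crank '[{"x":-0.014,"y":0.024,"az":-0.034,"claw":-1},{"x":-0.029,"y":0.047,"az":-0.067,"claw":-1},{"x":-0.043,"y":0.071,"az":-0.1,"claw":-1},{"x":-0.057,"y":0.095,"az":-0.134,"claw":-1},{"x":-0.071,"y":0.1185,"az":-0.168,"claw":-1}]' 30
python3 -m crank '[{"x":-0.021,"y":0.018,"az":-0.034,"claw":-1},{"x":-0.043,"y":0.036,"az":-0.067,"claw":-1},{"x":-0.064,"y":0.053,"az":-0.1,"claw":-1},{"x":-0.085,"y":0.071,"az":-0.134,"claw":-1},{"x":-0.106,"y":0.0885,"az":-0.168,"claw":-1}]' 30
python3 -c '
from h import *
shot("wrist","w1.png");print(pose())'
```

```text
(array([6.24780836e-01, 4.72809379e-06, 2.22085453e-01]), np.float64(0.003782854659959216), {'time': 0.2, 'joint_positions': array([-0.0225885 ,  0.33260748, -0.06473031,  1.46059303,  0.02163021,
        1.3499012 , -0.08847138]), 'joint_vel': array([-1.23775197e-03, -3.54578739e-03,  6.18889908e-05, -2.01343441e-03,
       -3.09936048e-04, -3.52798408e-04, -1.55741382e-03]), 'joint_torque': array([-1.31896668e-04, -6.22952628e+01,  2.42863497e-02, -3.89765239e+01,
       -6.14554016e-02,  3.71315621e-02,  4.60200692e-05]), 'ee_pos': array([6.24780836e-01, 4.72809379e-06, 2.22085453e-01]), 'eef_rot': array([ 9.99999917e-01,  3.30219169e-05, -4.05493869e-04,  2.53777852e-05]), 'ft_force': array([-0.4110841 , -0.1372076 ,  0.68721722]), 'torque': array([ 0.00603613, -0.02344641,  0.07960525]), 'width': 0.08679548213454996})schema error: expected keys x, y, z, ax, ay, az, claw
schema error: expected keys x, y, z, ax, ay, az, claw
```

View pics/w1.png

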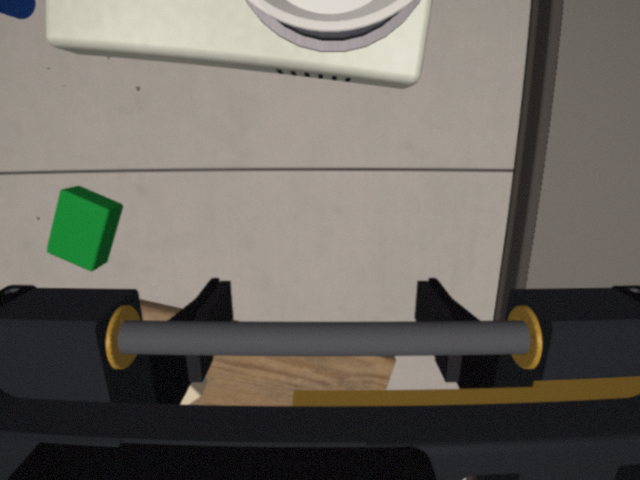

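The call was refused because every row needs all seven keys. The picture is unchanged (6 viewed so far).

```bash
python3 -m crank '[{"x":-0.014,"y":0.024,"z":0,"ax":0,"ay":0,"az":-0.034,"claw":-1},{"x":-0.029,"y":0.047,"z":0,"ax":0,"ay":0,"az":-0.067,"claw":-1},{"x":-0.043,"y":0.071,"z":0,"ax":0,"ay":0,"az":-0.1,"claw":-1},{"x":-0.057,"y":0.095,"z":0,"ax":0,"ay":0,"az":-0.134,"claw":-1},{"x":-0.071,"y":0.1185,"z":0,"ax":0,"ay":0,"az":-0.168,"claw":-1}]' 30
python3 -m crank '[{"x":-0.021,"y":0.018,"z":0,"ax":0,"ay":0,"az":-0.034,"claw":-1},{"x":-0.043,"y":0.036,"z":0,"ax":0,"ay":0,"az":-0.067,"claw":-1},{"x":-0.064,"y":0.053,"z":0,"ax":0,"ay":0,"az":-0.1,"claw":-1},{"x":-0.085,"y":0.071,"z":0,"ax":0,"ay":0,"az":-0.134,"claw":-1},{"x":-0.106,"y":0.0885,"z":0,"ax":0,"ay":0,"az":-0.168,"claw":-1}]' 30
python3 -c '
from h import *
shot("wrist","w2.png");p=pose();print(p[:2],p[2]["time"])'
```

```text
time: 0.62
ee_pos: [0.5531, -0.1196, 0.2224]
eef_rot: [0.986, 0.169, -0.0, -0.0]
ft_force: [-0.6, -0.3, -0.7]
width: 0.0871
time: 1.03
ee_pos: [0.4822, -0.238, 0.2225]
eef_rot: [0.944, 0.331, 0.0, -0.0]
ft_force: [-0.2, 0.2, 0.0]
width: 0.087
(array([ 0.47894857, -0.24393295,  0.22260921]), np.float64(38.63565339432518)) 1.0833
```

View pics/w2.png

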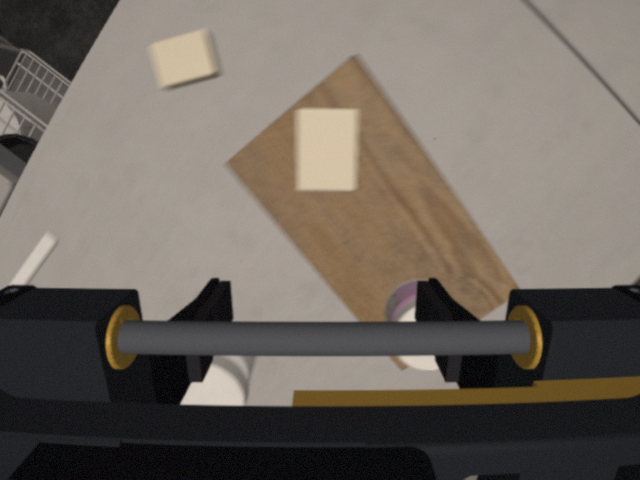

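w2 shows the soap square to the jaws, its top corners at (295,109), (359,109), (357,191) and (294,190). The board's near corners are (355,56) and (228,162).

Run:
```python
from h import *
c=load("wrist");print(c["eye"])
S=np.array([px(c,*p,.046)[:2] for p in[(295,109),(359,109),(357,191),(294,190)]]);m=S.mean(0)
print(S.round(4),m,np.linalg.norm(S[1]-S[0]),np.linalg.norm(S[2]-S[1]))
print("edge",np.degrees(np.arctan2(*(S[1]-S[0])[::-1])),np.degrees(np.arctan2(*(S[2]-S[3])[::-1])))
print("board",px(c,355,56,.016),px(c,228,162,.016))
plan((*m,.10,38.4,1),(*m,.026,38.4,1))
```

```text
[ 0.43599821 -0.17884667  0.38479679]
[[ 0.4046 -0.1788]
 [ 0.4475 -0.1443]
 [ 0.4918 -0.1999]
 [ 0.4467 -0.2348]] [ 0.44763913 -0.18944817] 0.055028725688421175 0.0710223315757143
edge 38.72017499577966 37.78583013221643
board [ 0.41589616 -0.10787327  0.016     ] [ 0.38074975 -0.25809774  0.016     ]
now [ 0.4789 -0.2439  0.2226] 38.6 1.08 w 0.0867 j7 1.06
x 0.0096 y -0.0621 z 0.1226 az 0.0021 | mm/row 28 deg/row -0.0
x 0.0000 y 0.0000 z 0.0740 az -0.0000 | mm/row 15 deg/row 0.0
```

```bash
python3 -m crank '[{"x":0.001,"y":-0.02,"z":0.02,"ax":0,"ay":0,"az":0,"claw":-1},{"x":0.002,"y":-0.04,"z":0.045,"ax":0,"ay":0,"az":0,"claw":-1},{"x":0.003,"y":-0.059,"z":0.075,"ax":0,"ay":0,"az":0,"claw":-1},{"x":0.003,"y":-0.059,"z":0.105,"ax":0,"ay":0,"az":0,"claw":-1},{"x":0.003,"y":-0.059,"z":0.13,"ax":0,"ay":0,"az":0,"claw":-1}]' 30
python3 -m crank '[{"x":0,"y":0,"z":0.02,"ax":0,"ay":0,"az":0,"claw":-1},{"x":0,"y":0,"z":0.035,"ax":0,"ay":0,"az":0,"claw":-1},{"x":0,"y":0,"z":0.04,"ax":0,"ay":0,"az":0,"claw":-1},{"x":0,"y":0,"z":0.04,"ax":0,"ay":0,"az":0,"claw":-1},{"x":0,"y":0,"z":0.04,"ax":0,"ay":0,"az":0,"claw":-1}]' 30
```

```text
time: 1.5
ee_pos: [0.4479, -0.1878, 0.091]
eef_rot: [0.944, 0.33, -0.0, -0.0]
ft_force: [0.1, -0.7, 0.0]
width: 0.087
time: 1.92
ee_pos: [0.4491, -0.189, 0.0531]
eef_rot: [0.944, 0.33, 0.0, 0.0]
ft_force: [0.3, 0.1, 0.9]
width: 0.0869
```

```bash
python3 -m crank '[{"x":0,"y":0,"z":0.015,"ax":0,"ay":0,"az":0,"claw":-1},{"x":0,"y":0,"z":0.03,"ax":0,"ay":0,"az":0,"claw":-1},{"x":0,"y":0,"z":0.031,"ax":0,"ay":0,"az":0,"claw":-1},{"x":0,"y":0,"z":0.031,"ax":0,"ay":0,"az":0,"claw":0.5},{"x":0,"y":0,"z":0.031,"ax":0,"ay":0,"az":0,"claw":0.5}]' 25
python3 -m crank '[{"x":0,"y":0,"z":0,"ax":0,"ay":0,"az":0,"claw":0.5},{"x":0,"y":0,"z":0,"ax":0,"ay":0,"az":0,"claw":0.5},{"x":0,"y":0,"z":0,"ax":0,"ay":0,"az":0,"claw":0.5},{"x":0,"y":0,"z":0,"ax":0,"ay":0,"az":0,"claw":0.5},{"x":0,"y":0,"z":0,"ax":0,"ay":0,"az":0,"claw":0.5}]' 25
python3 -c '
from h import *
plan((.4485,-.1895,.2,38.4,1),(.5535,.01,.25,16,2),(.55,.16,.25,-6.5,1))'
```

```text
time: 2.33
ee_pos: [0.4495, -0.1892, 0.0228]
eef_rot: [0.944, 0.33, 0.001, 0.0]
ft_force: [0.4, 0.3, -0.1]
width: 0.0796
time: 2.75
ee_pos: [0.449, -0.189, 0.0219]
eef_rot: [0.944, 0.33, 0.0, 0.0]
ft_force: [-0.9, 0.1, 3.8]
width: 0.0532
now [ 0.449  -0.189   0.0219] 38.5 2.75 w 0.0532 j7 0.97
x -0.0007 y 0.0001 z -0.1781 az 0.0009 | mm/row 36 deg/row -0.0
x 0.1031 y -0.0456 z -0.0250 az 0.0977 | mm/row 23 deg/row -2.2
x 0.0923 y -0.0647 z -0.0250 az 0.0977 | mm/row 23 deg/row -2.2
x 0.0380 y -0.1452 z -0.0000 az 0.1963 | mm/row 30 deg/row -4.5
```

```bash
python3 -m crank '[{"x":0,"y":0,"z":-0.025,"ax":0,"ay":0,"az":0,"claw":0.5},{"x":0,"y":0,"z":-0.06,"ax":0,"ay":0,"az":0,"claw":0.5},{"x":0,"y":0,"z":-0.1,"ax":0,"ay":0,"az":0,"claw":0.5},{"x":0,"y":0,"z":-0.14,"ax":0,"ay":0,"az":0,"claw":0.5},{"x":0,"y":0,"z":-0.178,"ax":0,"ay":0,"az":0,"claw":0.5}]' 25
python3 -c '
from h import *
plan((.575,.10,.26,-6.5,2))'
```

```text
time: 3.17
ee_pos: [0.4483, -0.1888, 0.2017]
eef_rot: [0.944, 0.33, 0.0, 0.0]
ft_force: [0.3, -1.1, -0.7]
width: 0.0536
now [ 0.4483 -0.1888  0.2017] 38.5 3.17 w 0.0536 j7 0.98
x 0.1395 y -0.0736 z -0.0292 az 0.1963 | mm/row 32 deg/row -4.5
x 0.1007 y -0.1214 z -0.0292 az 0.1963 | mm/row 32 deg/row -4.5
```

```bash
python3 -m crank '[{"x":0.028,"y":-0.015,"z":-0.006,"ax":0,"ay":0,"az":0.039,"claw":0.5},{"x":0.056,"y":-0.03,"z":-0.012,"ax":0,"ay":0,"az":0.078,"claw":0.5},{"x":0.084,"y":-0.044,"z":-0.018,"ax":0,"ay":0,"az":0.118,"claw":0.5},{"x":0.112,"y":-0.059,"z":-0.024,"ax":0,"ay":0,"az":0.157,"claw":0.5},{"x":0.14,"y":-0.074,"z":-0.029,"ax":0,"ay":0,"az":0.196,"claw":0.5}]' 25
python3 -m crank '[{"x":0.03,"y":-0.036,"z":-0.01,"ax":0,"ay":0,"az":0.055,"claw":0.5},{"x":0.06,"y":-0.072,"z":-0.02,"ax":0,"ay":0,"az":0.11,"claw":0.5},{"x":0.085,"y":-0.102,"z":-0.026,"ax":0,"ay":0,"az":0.16,"claw":0.5},{"x":0.1,"y":-0.121,"z":-0.029,"ax":0,"ay":0,"az":0.196,"claw":0.5},{"x":0.1,"y":-0.121,"z":-0.029,"ax":0,"ay":0,"az":0.196,"claw":0.5}]' 25
python3 -c '
from h import *
camera("wrist");shot("wrist","w3.png",(0,0,640,480),1.25);p=pose();print(p[:2],p[2]["time"],p[2]["width"])'
```

```text
time: 3.58
ee_pos: [0.5125, -0.0425, 0.229]
eef_rot: [0.991, 0.137, 0.0, 0.0]
ft_force: [0.4, -0.8, -0.6]
width: 0.0533
time: 4.0
ee_pos: [0.5756, 0.1087, 0.2578]
eef_rot: [0.999, -0.054, 0.0, -0.002]
ft_force: [0.2, 0.2, -1.3]
width: 0.0533
(array([0.57479174, 0.10174658, 0.25702858]), np.float64(-6.228549571590626)) 4.1 0.0533335355349644
```

View pics/w3.png

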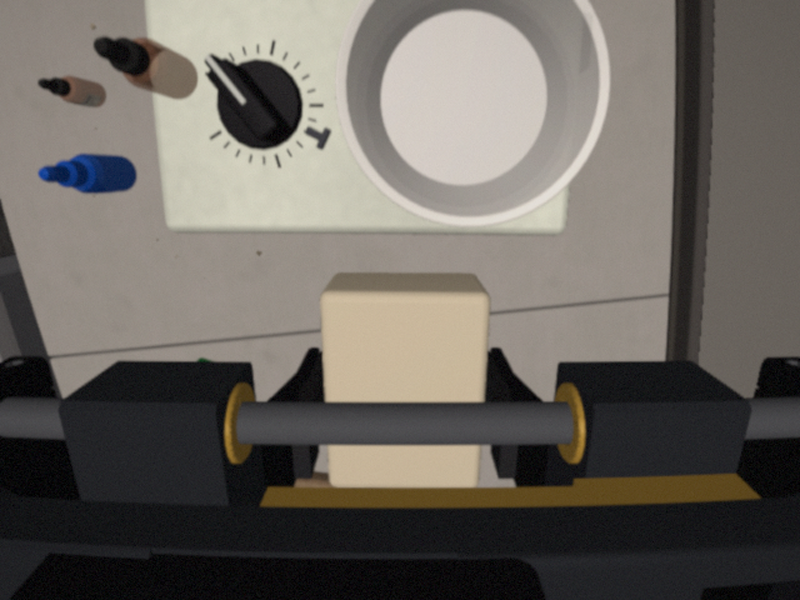

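w3 (scaled x1.25) shows the bowl floor centred at (464,97), the knob skirt at (259,104) with its white pointer line running from (243,102) to (208,57), and the rider at (318,136). The bottle foot is near (177,80) and its tip at (104,45). The soap is held square.

Run:
```python
from h import *
np.set_printoptions(precision=4,suppress=True)
c=load("wrist");f=lambda u,v,z:px(c,u/1.25,v/1.25,z)[:2]
ang=lambda a:np.degrees(np.arctan2(a[1],a[0]))
A=f(170,230,.055);B=f(566,232,.055);x=(B-A)/np.linalg.norm(B-A);y=np.array([-x[1],x[0]]);o=(A+B)/2+.095*y
print("warm",A,B,np.linalg.norm(B-A),ang(x),"o",o,"knob",o-.075*x,"plate",o+.075*x)
k=f(259,104,.064);print("skirt",k,"floor",f(464,97,.07),"rim",(f(338,95,.122)+f(610,95,.122))/2)
ri=f(318,136,.059);print("rider",ri,ang(ri-k),np.linalg.norm(ri-k),ang(ri-(o-.075*x)))
ends=f(208,57,.102),f(243,102,.102);print("line",ends,ang(ends[0]-ends[1]),ang(ends[0]-(o-.075*x)))
print("bottle foot",f(177,82,.055),"tip",f(104,45,.153))
F=f(464,97,.07);plan((*F,.25,-6.5,1),(*F,.14,-6.5,1),(*F,.085,-6.5,1))
```

```text
warm [0.3955 0.1532] [0.705 0.118] 0.3114883419451666 -6.496161246663007 o [0.561 0.23 ] knob [0.4865 0.2385] plate [0.6355 0.2215]
skirt [0.4856 0.2351] floor [0.6308 0.2228] rim [0.6307 0.2176]
rider [0.5237 0.2087] -34.77347786034822 0.04641110659312297 -38.66679197480617
line (array([0.4686, 0.2614]), array([0.4861, 0.2317])) 120.58854936814689 128.070873920013
bottle foot [0.425  0.2597] tip [0.4313 0.2627]
now [0.5748 0.1017 0.257 ] -6.2 4.1 w 0.0533 j7 -0.4
x 0.0426 y -0.1264 z 0.0070 az 0.0024 | mm/row 27 deg/row -0.1
x 0.0000 y -0.0000 z 0.1100 az -0.0000 | mm/row 22 deg/row 0.0
x 0.0000 y -0.0000 z 0.0550 az -0.0000 | mm/row 11 deg/row 0.0
```

```bash
python3 -m crank '[{"x":0.01,"y":-0.025,"z":0,"ax":0,"ay":0,"az":0,"claw":0.5},{"x":0.02,"y":-0.055,"z":0,"ax":0,"ay":0,"az":0,"claw":0.5},{"x":0.03,"y":-0.085,"z":0,"ax":0,"ay":0,"az":0,"claw":0.5},{"x":0.042,"y":-0.11,"z":0.01,"ax":0,"ay":0,"az":0,"claw":0.5},{"x":0.042,"y":-0.125,"z":0.02,"ax":0,"ay":0,"az":0,"claw":0.5}]' 25
python3 -m crank '[{"x":0,"y":0,"z":0.02,"ax":0,"ay":0,"az":0,"claw":0.5},{"x":0,"y":0,"z":0.05,"ax":0,"ay":0,"az":0,"claw":0.5},{"x":0,"y":0,"z":0.08,"ax":0,"ay":0,"az":0,"claw":0.5},{"x":0,"y":0,"z":0.1,"ax":0,"ay":0,"az":0,"claw":0.5},{"x":0,"y":0,"z":0.11,"ax":0,"ay":0,"az":0,"claw":0.5}]' 25
python3 -c '
from h import *
plan((.631,.221,.077,-6.5,1))'
```

```text
time: 4.52
ee_pos: [0.6319, 0.2205, 0.2367]
eef_rot: [0.998, -0.056, 0.0, -0.0]
ft_force: [0.1, 0.0, -0.6]
width: 0.0531
time: 4.93
ee_pos: [0.6289, 0.2169, 0.1237]
eef_rot: [0.998, -0.057, -0.002, 0.002]
ft_force: [-0.6, -0.3, -1.1]
width: 0.0534
now [0.6289 0.2169 0.1237] -6.5 4.93 w 0.0534 j7 -0.6
x 0.0016 y -0.0044 z 0.0467 az 0.0001 | mm/row 9 deg/row -0.0
```

```bash
python3 -m crank '[{"x":0.001,"y":-0.002,"z":0.012,"ax":0,"ay":0,"az":0,"claw":0.5},{"x":0.001,"y":-0.002,"z":0.026,"ax":0,"ay":0,"az":0,"claw":0.5},{"x":0.001,"y":-0.002,"z":0.038,"ax":0,"ay":0,"az":0,"claw":0.5},{"x":0.001,"y":-0.002,"z":0.044,"ax":0,"ay":0,"az":0,"claw":0.5},{"x":0.001,"y":-0.002,"z":0.046,"ax":0,"ay":0,"az":0,"claw":0.5}]' 25
```

```text
time: 5.35
ee_pos: [0.6314, 0.2212, 0.0804]
eef_rot: [0.998, -0.056, -0.001, 0.0]
ft_force: [0.1, -0.4, -0.7]
width: 0.0529
```

```bash
python3 -m crank '[{"x":0,"y":0,"z":0.002,"ax":0,"ay":0,"az":0,"claw":0.5},{"x":0,"y":0,"z":0.003,"ax":0,"ay":0,"az":0,"claw":0.5},{"x":0,"y":0,"z":0.003,"ax":0,"ay":0,"az":0,"claw":-0.5},{"x":0,"y":0,"z":0.003,"ax":0,"ay":0,"az":0,"claw":-0.5},{"x":0,"y":0,"z":0.003,"ax":0,"ay":0,"az":0,"claw":-0.5}]' 25
python3 -m crank '[{"x":0,"y":0,"z":0,"ax":0,"ay":0,"az":0,"claw":-0.5},{"x":0,"y":0,"z":-0.02,"ax":0,"ay":0,"az":0,"claw":-0.5},{"x":0,"y":0,"z":-0.05,"ax":0,"ay":0,"az":0,"claw":-0.5},{"x":0,"y":0,"z":-0.085,"ax":0,"ay":0,"az":0,"claw":-0.5},{"x":0,"y":0,"z":-0.12,"ax":0,"ay":0,"az":0,"claw":-0.5}]' 25
python3 -c '
from h import *
plan((.47,.205,.25,-6.5,1))'
```

```text
time: 5.77
ee_pos: [0.6322, 0.2216, 0.0793]
eef_rot: [0.998, -0.056, 0.001, -0.0]
ft_force: [-0.8, -0.5, -0.0]
width: 0.0631
time: 6.18
ee_pos: [0.6314, 0.2213, 0.1999]
eef_rot: [0.998, -0.056, -0.0, 0.0]
ft_force: [0.9, 1.6, 0.0]
width: 0.0655
now [0.6314 0.2213 0.1999] -6.4 6.18 w 0.0655 j7 -0.59
x -0.1586 y 0.0342 z -0.0501 az 0.0008 | mm/row 34 deg/row -0.0
```

```bash
python3 -m crank '[{"x":-0.03,"y":0.008,"z":-0.02,"ax":0,"ay":0,"az":0,"claw":-0.5},{"x":-0.07,"y":0.02,"z":-0.035,"ax":0,"ay":0,"az":0,"claw":-0.5},{"x":-0.11,"y":0.032,"z":-0.05,"ax":0,"ay":0,"az":0,"claw":-0.5},{"x":-0.15,"y":0.044,"z":-0.06,"ax":0,"ay":0,"az":0,"claw":-0.5},{"x":-0.175,"y":0.052,"z":-0.06,"ax":0,"ay":0,"az":0,"claw":-0.5}]' 25
python3 -c '
from h import *
camera("wrist");shot("wrist","w4.png",(0,0,640,480),1.25);p=pose();print(p[:2],p[2]["time"],p[2]["width"])'
```

```text
time: 6.6
ee_pos: [0.4504, 0.1895, 0.2607]
eef_rot: [0.998, -0.056, 0.002, -0.001]
ft_force: [0.2, 0.6, 1.4]
width: 0.0653
(array([0.44882325, 0.1892493 , 0.26028704]), np.float64(-6.316470690904744)) 6.7 0.06536787915665919
```

View pics/w4.png

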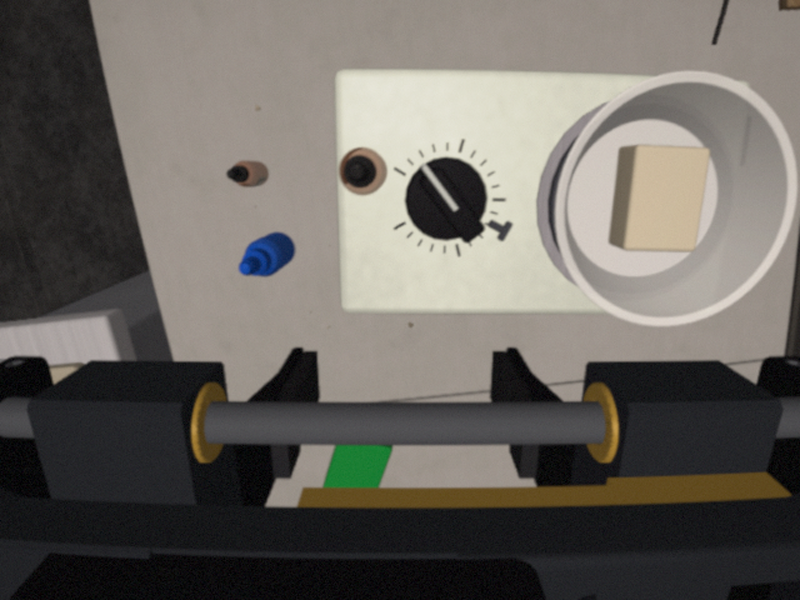

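w4 shows the soap flat on the bowl floor at (660,197). The bottle is at (363,171), the knob skirt at (446,199), the white line from (424,167) to (457,209), and the rider from (488,225) to (508,234). The end marks of the scale are (400,169) and (400,226).

Run:
```python
from h import *
np.set_printoptions(precision=4,suppress=True)
c=load("wrist");f=lambda u,v,z:px(c,u/1.25,v/1.25,z)[:2]
ang=lambda a:np.degrees(np.arctan2(a[1],a[0]))
k=f(446,199,.064);m1=f(400,169,.055);m2=f(400,226,.055);m0=f(498.5,199.5,.055);print("k",k,"marks",np.linalg.norm(m1-k),np.linalg.norm(m2-k),ang(m1-k),ang(m2-k),ang(m0-k))
for u,v,z in((488,225,.058),(502,230,.06),(508,234,.058)):
    q=f(u,v,z);print("rider",q,ang(q-k),np.linalg.norm(q-k))
a,b=f(424,167,.102),f(457,209,.102);print("line",a,b,ang(a-b),ang(a-k),np.linalg.norm(a-k))
print("bottle shoulder",f(363,171,.11),"tip",f(358,171,.153))
B=f(363,171,.11);plan((*B,.24,67,2),(*B,.17,67,1),(*B,.091,67,1))
```

```text
k [0.4844 0.2369] marks 0.04087528182068774 0.040752530695064335 141.48121212585326 -154.5904272033143 -7.4193986816348625
rider [0.5156 0.2132] -37.222955899288614 0.039207090424700816
rider [0.5258 0.2085] -34.4432983837883 0.050294910972020754
rider [0.5308 0.2045] -34.9170388506687 0.05656312204353388
line [0.4686 0.2622] [0.4881 0.2324] 123.13588534155265 121.88287883363776 0.02976801607496475
bottle shoulder [0.4289 0.2641] tip [0.4298 0.2645]
now [0.4488 0.1892 0.2603] -6.3 6.7 w 0.0654 j7 -0.61
x -0.0140 y -0.0361 z 0.0101 az -0.3199 | mm/row 8 deg/row 7.3
x 0.0103 y -0.0373 z 0.0101 az -0.3199 | mm/row 8 deg/row 7.3
x 0.0000 y 0.0000 z 0.0700 az -0.0000 | mm/row 14 deg/row 0.0
x 0.0000 y 0.0000 z 0.0790 az -0.0000 | mm/row 16 deg/row 0.0
```

```bash
python3 -m crank '[{"x":-0.003,"y":-0.007,"z":0,"ax":0,"ay":0,"az":-0.058,"claw":-1},{"x":-0.006,"y":-0.014,"z":0,"ax":0,"ay":0,"az":-0.117,"claw":-1},{"x":-0.009,"y":-0.021,"z":0,"ax":0,"ay":0,"az":-0.176,"claw":-1},{"x":-0.012,"y":-0.028,"z":0.01,"ax":0,"ay":0,"az":-0.235,"claw":-1},{"x":-0.014,"y":-0.036,"z":0.01,"ax":0,"ay":0,"az":-0.294,"claw":-1}]' 20
python3 -m crank '[{"x":0.002,"y":-0.007,"z":0,"ax":0,"ay":0,"az":-0.058,"claw":-1},{"x":0.004,"y":-0.014,"z":0,"ax":0,"ay":0,"az":-0.117,"claw":-1},{"x":0.006,"y":-0.021,"z":0,"ax":0,"ay":0,"az":-0.176,"claw":-1},{"x":0.008,"y":-0.028,"z":0.01,"ax":0,"ay":0,"az":-0.235,"claw":-1},{"x":0.0085,"y":-0.038,"z":0.01,"ax":0,"ay":0,"az":-0.294,"claw":-1}]' 20
python3 -c '
from h import *
camera("wrist")
plan((.429,.264,.17,61,1),(.429,.264,.091,61,1))'
```

```text
time: 7.12
ee_pos: [0.4421, 0.2267, 0.2475]
eef_rot: [0.971, 0.239, -0.0, 0.0]
ft_force: [0.7, -0.8, -0.7]
width: 0.0852
time: 7.53
ee_pos: [0.4328, 0.2641, 0.2373]
eef_rot: [0.861, 0.509, -0.001, 0.0]
ft_force: [0.5, -0.8, -0.0]
width: 0.0872
now [0.4314 0.2664 0.2379] 61.9 7.58 w 0.0866 j7 0.41
x -0.0032 y -0.0010 z 0.0679 az 0.0077 | mm/row 14 deg/row -0.2
x 0.0000 y 0.0000 z 0.0790 az -0.0000 | mm/row 16 deg/row 0.0
```

```bash
python3 -m crank '[{"x":-0.002,"y":-0.001,"z":0.005,"ax":0,"ay":0,"az":0,"claw":-1},{"x":-0.003,"y":-0.001,"z":0.02,"ax":0,"ay":0,"az":0,"claw":-1},{"x":-0.003,"y":-0.001,"z":0.04,"ax":0,"ay":0,"az":0,"claw":-1},{"x":-0.003,"y":-0.001,"z":0.06,"ax":0,"ay":0,"az":0,"claw":-1},{"x":-0.003,"y":-0.001,"z":0.07,"ax":0,"ay":0,"az":0,"claw":-1}]' 20
python3 -m crank '[{"x":0,"y":0,"z":0.012,"ax":0,"ay":0,"az":0,"claw":-1},{"x":0,"y":0,"z":0.03,"ax":0,"ay":0,"az":0,"claw":-1},{"x":0,"y":0,"z":0.05,"ax":0,"ay":0,"az":0,"claw":-1},{"x":0,"y":0,"z":0.067,"ax":0,"ay":0,"az":0,"claw":-1},{"x":0,"y":0,"z":0.074,"ax":0,"ay":0,"az":0,"claw":-1}]' 20
python3 -c '
from h import *
plan((.429,.264,.091,61,1))'
```

```text
time: 8.0
ee_pos: [0.4298, 0.2609, 0.1664]
eef_rot: [0.863, 0.505, -0.001, 0.0]
ft_force: [-0.4, 0.1, 0.0]
width: 0.0873
time: 8.42
ee_pos: [0.4295, 0.2614, 0.0927]
eef_rot: [0.862, 0.506, -0.001, 0.0]
ft_force: [-0.0, -0.5, -0.4]
width: 0.0872
now [0.4295 0.2614 0.0927] 60.8 8.42 w 0.0872 j7 0.35
x 0.0020 y -0.0017 z 0.0017 az -0.0014 | mm/row 1 deg/row 0.0
```

Close on the bottle, then lift.

```bash
python3 -m crank '[{"x":0.002,"y":-0.002,"z":0.001,"ax":0,"ay":0,"az":0,"claw":-0.5},{"x":0.002,"y":-0.002,"z":0.001,"ax":0,"ay":0,"az":0,"claw":0},{"x":0.002,"y":-0.002,"z":0.001,"ax":0,"ay":0,"az":0,"claw":0.4},{"x":0.002,"y":-0.002,"z":0.001,"ax":0,"ay":0,"az":0,"claw":0.8},{"x":0.002,"y":-0.002,"z":0.001,"ax":0,"ay":0,"az":0,"claw":0.8}]' 20
python3 -m crank '[{"x":0,"y":0,"z":0,"ax":0,"ay":0,"az":0,"claw":0.8},{"x":0,"y":0,"z":0,"ax":0,"ay":0,"az":0,"claw":0.8},{"x":0,"y":0,"z":0,"ax":0,"ay":0,"az":0,"claw":0.8},{"x":0,"y":0,"z":0,"ax":0,"ay":0,"az":0,"claw":0.8},{"x":0,"y":0,"z":0,"ax":0,"ay":0,"az":0,"claw":0.8}]' 20
python3 -m crank '[{"x":0,"y":0,"z":0,"ax":0,"ay":0,"az":0,"claw":0.8},{"x":0,"y":0,"z":-0.01,"ax":0,"ay":0,"az":0,"claw":0.8},{"x":0,"y":0,"z":-0.03,"ax":0,"ay":0,"az":0,"claw":0.8},{"x":0,"y":0,"z":-0.06,"ax":0,"ay":0,"az":0,"claw":0.8},{"x":0,"y":0,"z":-0.1,"ax":0,"ay":0,"az":0,"claw":0.8}]' 20
python3 -c '
from h import *
plan((.50,.04,.19,50,2),(.478,-.20,.16,38,2),(.478,-.2,.054,38,1))'
```

```text
time: 8.83
ee_pos: [0.4298, 0.2652, 0.0944]
eef_rot: [0.862, 0.507, 0.001, 0.0]
ft_force: [0.7, 0.3, 0.2]
width: 0.0617
time: 9.25
ee_pos: [0.4293, 0.2649, 0.0936]
eef_rot: [0.862, 0.507, 0.0, 0.0]
ft_force: [-0.1, 0.1, -0.9]
width: 0.0298
time: 9.67
ee_pos: [0.4279, 0.2641, 0.1934]
eef_rot: [0.862, 0.507, -0.002, -0.0]
ft_force: [0.6, 1.1, -0.6]
width: 0.0295
now [0.4279 0.2641 0.1934] 61.0 9.67 w 0.0295 j7 0.38
x -0.0805 y 0.0859 z 0.0017 az 0.0479 | mm/row 24 deg/row -1.1
x -0.0719 y 0.0932 z 0.0017 az 0.0479 | mm/row 24 deg/row -1.1
x -0.0990 y 0.0687 z 0.0150 az 0.0524 | mm/row 24 deg/row -1.2
x -0.0913 y 0.0787 z 0.0150 az 0.0524 | mm/row 24 deg/row -1.2
x 0.0000 y 0.0000 z 0.1060 az -0.0000 | mm/row 21 deg/row 0.0
```

```bash
python3 -m crank '[{"x":-0.01,"y":0.011,"z":0,"ax":0,"ay":0,"az":0.006,"claw":0.8},{"x":-0.026,"y":0.028,"z":0,"ax":0,"ay":0,"az":0.016,"claw":0.8},{"x":-0.044,"y":0.047,"z":0,"ax":0,"ay":0,"az":0.026,"claw":0.8},{"x":-0.062,"y":0.066,"z":0,"ax":0,"ay":0,"az":0.037,"claw":0.8},{"x":-0.08,"y":0.086,"z":0,"ax":0,"ay":0,"az":0.048,"claw":0.8}]' 20
python3 -m crank '[{"x":-0.014,"y":0.019,"z":0,"ax":0,"ay":0,"az":0.01,"claw":0.8},{"x":-0.029,"y":0.037,"z":0,"ax":0,"ay":0,"az":0.019,"claw":0.8},{"x":-0.043,"y":0.056,"z":0,"ax":0,"ay":0,"az":0.029,"claw":0.8},{"x":-0.058,"y":0.075,"z":0,"ax":0,"ay":0,"az":0.038,"claw":0.8},{"x":-0.072,"y":0.093,"z":0,"ax":0,"ay":0,"az":0.048,"claw":0.8}]' 20
python3 -m crank '[{"x":-0.02,"y":0.014,"z":0.003,"ax":0,"ay":0,"az":0.01,"claw":0.8},{"x":-0.04,"y":0.027,"z":0.006,"ax":0,"ay":0,"az":0.021,"claw":0.8},{"x":-0.06,"y":0.041,"z":0.009,"ax":0,"ay":0,"az":0.031,"claw":0.8},{"x":-0.08,"y":0.055,"z":0.012,"ax":0,"ay":0,"az":0.042,"claw":0.8},{"x":-0.099,"y":0.069,"z":0.015,"ax":0,"ay":0,"az":0.052,"claw":0.8}]' 20
python3 -m crank '[{"x":-0.022,"y":0.018,"z":0.003,"ax":0,"ay":0,"az":0.01,"claw":0.8},{"x":-0.045,"y":0.038,"z":0.006,"ax":0,"ay":0,"az":0.021,"claw":0.8},{"x":-0.066,"y":0.056,"z":0.009,"ax":0,"ay":0,"az":0.031,"claw":0.8},{"x":-0.083,"y":0.071,"z":0.012,"ax":0,"ay":0,"az":0.042,"claw":0.8},{"x":-0.091,"y":0.079,"z":0.015,"ax":0,"ay":0,"az":0.052,"claw":0.8}]' 20
python3 -c '
from h import *
plan((.478,-.2,.08,38,1),(.478,-.2,.055,38,1))'
```

```text
time: 10.08
ee_pos: [0.4658, 0.1522, 0.1943]
eef_rot: [0.885, 0.465, 0.0, 0.0]
ft_force: [0.6, 0.1, 0.3]
width: 0.0299
time: 10.5
ee_pos: [0.5017, 0.0398, 0.1943]
eef_rot: [0.907, 0.422, 0.0, 0.0]
ft_force: [0.3, 0.2, 0.2]
width: 0.0297
time: 10.92
ee_pos: [0.4903, -0.0803, 0.1791]
eef_rot: [0.927, 0.374, 0.0, 0.0]
ft_force: [0.2, 0.2, -0.9]
width: 0.0298
time: 11.33
ee_pos: [0.4793, -0.2023, 0.1638]
eef_rot: [0.946, 0.324, 0.0, 0.0]
ft_force: [0.7, -0.2, -0.7]
width: 0.0297
now [ 0.4793 -0.2023  0.1638] 37.8 11.33 w 0.0297 j7 0.97
x 0.0004 y -0.0026 z 0.0838 az -0.0020 | mm/row 17 deg/row 0.0
x 0.0000 y 0.0000 z 0.0250 az -0.0000 | mm/row 5 deg/row 0.0
```

```bash
python3 -m crank '[{"x":0,"y":0,"z":0.012,"ax":0,"ay":0,"az":0,"claw":0.8},{"x":0,"y":0,"z":0.035,"ax":0,"ay":0,"az":0,"claw":0.8},{"x":0,"y":0,"z":0.06,"ax":0,"ay":0,"az":0,"claw":0.8},{"x":0,"y":0,"z":0.08,"ax":0,"ay":0,"az":0,"claw":0.8},{"x":0,"y":0,"z":0.09,"ax":0,"ay":0,"az":0,"claw":0.8}]' 20
python3 -m crank '[{"x":0,"y":0,"z":0.005,"ax":0,"ay":0,"az":0,"claw":0.8},{"x":0,"y":0,"z":0.01,"ax":0,"ay":0,"az":0,"claw":0.8},{"x":0,"y":0,"z":0.014,"ax":0,"ay":0,"az":0,"claw":0.8},{"x":0,"y":0,"z":0.016,"ax":0,"ay":0,"az":0,"claw":0.8},{"x":0,"y":0,"z":0.016,"ax":0,"ay":0,"az":0,"claw":0.8}]' 20
```

```text
time: 11.75
ee_pos: [0.4791, -0.1977, 0.0712]
eef_rot: [0.945, 0.326, -0.001, -0.001]
ft_force: [-0.2, 0.5, -0.5]
width: 0.0301
time: 12.17
ee_pos: [0.4803, -0.199, 0.0579]
eef_rot: [0.945, 0.326, 0.0, 0.0]
ft_force: [0.4, 0.3, -0.6]
width: 0.0298
```

Creep down until it touches, then open.

```bash
python3 -m crank '[{"x":0,"y":0,"z":0.001,"ax":0,"ay":0,"az":0,"claw":0.8},{"x":0,"y":0,"z":0.002,"ax":0,"ay":0,"az":0,"claw":0.8},{"x":0,"y":0,"z":0.003,"ax":0,"ay":0,"az":0,"claw":0.8},{"x":0,"y":0,"z":0.0035,"ax":0,"ay":0,"az":0,"claw":0.8},{"x":0,"y":0,"z":0.0035,"ax":0,"ay":0,"az":0,"claw":0.8}]' 20
```

```text
time: 12.58
ee_pos: [0.4803, -0.1992, 0.0544]
eef_rot: [0.945, 0.326, 0.0, 0.0]
ft_force: [-0.4, 0.4, 2.0]
width: 0.0298
```

```bash
python3 -m crank '[{"x":0,"y":0,"z":0,"ax":0,"ay":0,"az":0,"claw":0.2},{"x":0,"y":0,"z":0,"ax":0,"ay":0,"az":0,"claw":0},{"x":0,"y":0,"z":0,"ax":0,"ay":0,"az":0,"claw":-0.4},{"x":0,"y":0,"z":0,"ax":0,"ay":0,"az":0,"claw":-0.8},{"x":0,"y":0,"z":0,"ax":0,"ay":0,"az":0,"claw":-0.8}]' 20
python3 -m crank '[{"x":0,"y":0,"z":0,"ax":0,"ay":0,"az":0,"claw":-0.8},{"x":0,"y":0,"z":-0.015,"ax":0,"ay":0,"az":0,"claw":-0.8},{"x":0,"y":0,"z":-0.045,"ax":0,"ay":0,"az":0,"claw":-0.8},{"x":0,"y":0,"z":-0.085,"ax":0,"ay":0,"az":0,"claw":-0.8},{"x":0,"y":0,"z":-0.125,"ax":0,"ay":0,"az":0,"claw":-0.8}]' 20
python3 -c '
from h import *
plan((.478,-.1,.24,20,1),(.484,.07,.24,12,1))'
```

```text
time: 13.0
ee_pos: [0.4799, -0.1989, 0.054]
eef_rot: [0.945, 0.326, -0.0, -0.0]
ft_force: [-0.2, -0.5, 0.4]
width: 0.0535
time: 13.42
ee_pos: [0.4791, -0.1988, 0.18]
eef_rot: [0.945, 0.326, -0.001, -0.001]
ft_force: [2.2, -0.7, 0.2]
width: 0.0771
now [ 0.4791 -0.1988  0.18  ] 38.0 13.42 w 0.0771 j7 0.97
x 0.0600 y -0.0785 z -0.0600 az 0.1575 | mm/row 23 deg/row -3.6
x 0.0638 y -0.1577 z -0.0000 az 0.0698 | mm/row 34 deg/row -1.6
```

```bash
python3 -c '
from h import *
plan((.518,.186,.20,33,3))'
```

```text
now [ 0.4791 -0.1988  0.18  ] 38.0 13.42 w 0.0771 j7 0.97
x 0.0892 y -0.0930 z -0.0067 az 0.0147 | mm/row 26 deg/row -0.3
x 0.0865 y -0.0956 z -0.0067 az 0.0147 | mm/row 26 deg/row -0.3
x 0.0836 y -0.0981 z -0.0067 az 0.0147 | mm/row 26 deg/row -0.3
```

```bash
python3 -m crank '[{"x":0.013,"y":-0.014,"z":-0.001,"ax":0,"ay":0,"az":0.003,"claw":-1},{"x":0.03,"y":-0.032,"z":-0.002,"ax":0,"ay":0,"az":0.006,"claw":-1},{"x":0.05,"y":-0.052,"z":-0.003,"ax":0,"ay":0,"az":0.009,"claw":-1},{"x":0.07,"y":-0.073,"z":-0.005,"ax":0,"ay":0,"az":0.012,"claw":-1},{"x":0.089,"y":-0.093,"z":-0.007,"ax":0,"ay":0,"az":0.015,"claw":-1}]' 20
python3 -m crank '[{"x":0.017,"y":-0.019,"z":-0.001,"ax":0,"ay":0,"az":0.003,"claw":-1},{"x":0.034,"y":-0.038,"z":-0.002,"ax":0,"ay":0,"az":0.006,"claw":-1},{"x":0.052,"y":-0.057,"z":-0.003,"ax":0,"ay":0,"az":0.009,"claw":-1},{"x":0.07,"y":-0.076,"z":-0.005,"ax":0,"ay":0,"az":0.012,"claw":-1},{"x":0.087,"y":-0.096,"z":-0.007,"ax":0,"ay":0,"az":0.015,"claw":-1}]' 20
python3 -m crank '[{"x":0.018,"y":-0.022,"z":-0.001,"ax":0,"ay":0,"az":0.003,"claw":-1},{"x":0.04,"y":-0.046,"z":-0.002,"ax":0,"ay":0,"az":0.006,"claw":-1},{"x":0.062,"y":-0.073,"z":-0.003,"ax":0,"ay":0,"az":0.009,"claw":-1},{"x":0.077,"y":-0.09,"z":-0.005,"ax":0,"ay":0,"az":0.012,"claw":-1},{"x":0.084,"y":-0.098,"z":-0.007,"ax":0,"ay":0,"az":0.015,"claw":-1}]' 20
python3 - <<'E'
from h import *
camera("wrist");c=shot("wrist","w5.png");p=pose();print(p[:2],p[2]["time"])
s=shot("side","s1.png")
a=cv2.resize(c["color"][40:300,170:470],None,fx=2.0,fy=2.0,interpolation=cv2.INTER_CUBIC)
b=cv2.resize(s["color"][170:250,260:400],(600,343),interpolation=cv2.INTER_CUBIC)[:, :200*3]
print(a.shape);k=np.zeros((600,800,3),np.uint8);k[:520,:600]=a;k[400:600,600:]=cv2.resize(s["color"][170:270,290:390],(200,200));cv2.imwrite("pics/v10.png",k)
E
```

```text
time: 13.83
ee_pos: [0.4927, -0.0695, 0.1862]
eef_rot: [0.95, 0.312, 0.0, -0.0]
ft_force: [0.8, -0.0, 0.0]
width: 0.0867
time: 14.25
ee_pos: [0.506, 0.0592, 0.1931]
eef_rot: [0.955, 0.297, 0.0, 0.0]
ft_force: [0.9, -1.0, 0.8]
width: 0.0868
time: 14.67
ee_pos: [0.5188, 0.1904, 0.2]
eef_rot: [0.959, 0.285, 0.0, -0.001]
ft_force: [-0.1, -0.2, -0.2]
width: 0.0871
(array([0.51907627, 0.18880276, 0.20008241]), np.float64(33.09747130102014)) 14.7667
(520, 600, 3)
```

View pics/v10.png

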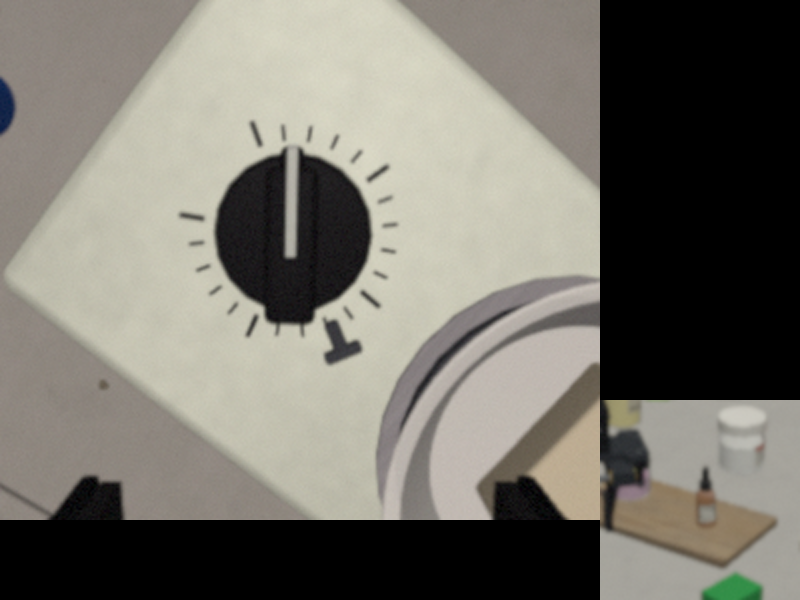

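v10 (the w5 crop at 2x, offset (170,40)) shows the knob bar vertical in the image with the white line from (292,148) to (290,256). The rider goes from its stem at (331,322) to its head at (343,353), near the 12th mark. The inset shows the bottle upright on the board.

Run:
```python
from h import *
c=load("wrist");f=lambda u,v,z:px(c,170+u/2,40+v/2,z)[:2]
ang=lambda a:np.degrees(np.arctan2(a[1],a[0]))
M=np.array([f(*p,.055) for p in[(257,133),(378,173),(370,299),(252,326),(192,216)]])
# circle fit of marks (all at ~41mm)
A=np.c_[2*M,np.ones(5)];o=np.linalg.lstsq(A,(M**2).sum(1),rcond=None)[0];k=o[:2];print("centre",k,np.sqrt(o[2]+k@k))
th=[ang(m-k) for m in M];print("marks",np.round(th,1),"warmer yaw",[round((t-e+180)%360-180,1) for t,e in zip(th,(150,75,0,-75,-150))])
print("skirt",f(293,232,.064))
for p in((331,322,.058),(336,336,.06),(343,353,.058)):print("rider",ang(f(*p,p[2] if len(p)>2 else 0)-k) if 0 else ang(f(p[0],p[1],p[2])-k))
a,b=f(292,148,.102),f(290,256,.102);print("line",ang(a-b),ang(a-k))
plan((*k,.13,33,1),(*k,.072,33,1))
```

```text
centre [0.48439989 0.23597991] 0.04114507067846625
marks [ 142.8   68.3   -6.7  -81.5 -156.9] warmer yaw [np.float64(-7.2), np.float64(-6.7), np.float64(-6.7), np.float64(-6.5), np.float64(-6.9)]
skirt [0.48385059 0.23712045]
rider -33.21276818333945
rider -33.631327097347736
rider -33.81583512202403
line 121.76354752960792 122.03140586714
now [0.5193 0.1867 0.1999] 33.0 14.82 w 0.0869 j7 0.1
x -0.0025 y -0.0604 z 0.0699 az -0.0002 | mm/row 18 deg/row 0.0
x 0.0000 y 0.0000 z 0.0580 az -0.0000 | mm/row 12 deg/row 0.0
```

```bash
python3 -m crank '[{"x":-0.001,"y":-0.015,"z":0.005,"ax":0,"ay":0,"az":0.002,"claw":-1},{"x":-0.002,"y":-0.035,"z":0.015,"ax":0,"ay":0,"az":0.004,"claw":-1},{"x":-0.002,"y":-0.054,"z":0.03,"ax":0,"ay":0,"az":0.008,"claw":-1},{"x":-0.002,"y":-0.06,"z":0.05,"ax":0,"ay":0,"az":0.01,"claw":-1},{"x":-0.002,"y":-0.06,"z":0.07,"ax":0,"ay":0,"az":0.01,"claw":-1}]' 20
python3 -m crank '[{"x":0,"y":0,"z":0.01,"ax":0,"ay":0,"az":0,"claw":-1},{"x":0,"y":0,"z":0.027,"ax":0,"ay":0,"az":0,"claw":-0.8},{"x":0,"y":0,"z":0.044,"ax":0,"ay":0,"az":0,"claw":-0.5},{"x":0,"y":0,"z":0.054,"ax":0,"ay":0,"az":0,"claw":-0.2},{"x":0,"y":0,"z":0.057,"ax":0,"ay":0,"az":0,"claw":0}]' 20
python3 -c '
from h import *
plan((.4844,.236,.072,31.9,1))'
```

```text
time: 15.23
ee_pos: [0.4846, 0.2358, 0.1297]
eef_rot: [0.962, 0.274, 0.001, -0.0]
ft_force: [0.2, -0.4, 0.0]
width: 0.0871
time: 15.65
ee_pos: [0.4848, 0.2339, 0.0716]
eef_rot: [0.962, 0.273, -0.001, 0.0]
ft_force: [0.1, -0.2, -0.0]
width: 0.0676
now [0.4848 0.2339 0.0716] 31.7 15.65 w 0.0676 j7 -0.07
x 0.0007 y -0.0020 z -0.0004 az -0.0022 | mm/row 0 deg/row 0.0
```

Close on the bar.

```bash
python3 -m crank '[{"x":0,"y":-0.001,"z":0,"ax":0,"ay":0,"az":0,"claw":0.3},{"x":0,"y":-0.001,"z":0,"ax":0,"ay":0,"az":0,"claw":0.5},{"x":0,"y":-0.001,"z":0,"ax":0,"ay":0,"az":0,"claw":0.8},{"x":0,"y":-0.001,"z":0,"ax":0,"ay":0,"az":0,"claw":1},{"x":0,"y":-0.001,"z":0,"ax":0,"ay":0,"az":0,"claw":1}]' 20
python3 -m crank '[{"x":0,"y":0,"z":0,"ax":0,"ay":0,"az":0,"claw":1},{"x":0,"y":0,"z":0,"ax":0,"ay":0,"az":0,"claw":1},{"x":0,"y":0,"z":0,"ax":0,"ay":0,"az":0,"claw":1},{"x":0,"y":0,"z":0,"ax":0,"ay":0,"az":0,"claw":1},{"x":0,"y":0,"z":0,"ax":0,"ay":0,"az":0,"claw":1}]' 20
python3 -c '
from h import *
plan((.4844,.236,.072,-58,3))'
```

```text
time: 16.07
ee_pos: [0.4851, 0.2366, 0.0738]
eef_rot: [0.962, 0.274, 0.001, -0.0]
ft_force: [-0.2, 0.2, -0.2]
width: 0.035
time: 16.48
ee_pos: [0.4834, 0.2356, 0.073]
eef_rot: [0.962, 0.273, -0.002, 0.001]
ft_force: [-7.1, -3.4, 7.1]
width: 0.0179
now [0.4834 0.2356 0.073 ] 31.7 16.48 w 0.0179 j7 -0.07
x 0.0003 y 0.0001 z 0.0003 az 0.2610 | mm/row 0 deg/row -6.0
x 0.0003 y -0.0001 z 0.0003 az 0.2610 | mm/row 0 deg/row -6.0
x 0.0002 y -0.0003 z 0.0003 az 0.2610 | mm/row 0 deg/row -6.0
```

```bash
python3 -m crank '[{"x":-0.001,"y":0,"z":0,"ax":0,"ay":0,"az":0.035,"claw":1},{"x":-0.001,"y":0,"z":0,"ax":0,"ay":0,"az":0.085,"claw":1},{"x":-0.001,"y":0,"z":0,"ax":0,"ay":0,"az":0.14,"claw":1},{"x":-0.001,"y":0,"z":0,"ax":0,"ay":0,"az":0.195,"claw":1},{"x":-0.001,"y":0,"z":0,"ax":0,"ay":0,"az":0.25,"claw":1}]' 20
python3 -m crank '[{"x":0,"y":0,"z":0,"ax":0,"ay":0,"az":0.055,"claw":1},{"x":0,"y":0,"z":0,"ax":0,"ay":0,"az":0.11,"claw":1},{"x":0,"y":0,"z":0,"ax":0,"ay":0,"az":0.165,"claw":1},{"x":0,"y":0,"z":0,"ax":0,"ay":0,"az":0.22,"claw":1},{"x":0,"y":0,"z":0,"ax":0,"ay":0,"az":0.275,"claw":1}]' 20
python3 -m crank '[{"x":0,"y":0,"z":0,"ax":0,"ay":0,"az":0.055,"claw":1},{"x":0,"y":0,"z":0,"ax":0,"ay":0,"az":0.11,"claw":1},{"x":0,"y":0,"z":0,"ax":0,"ay":0,"az":0.165,"claw":1},{"x":0,"y":0,"z":0,"ax":0,"ay":0,"az":0.22,"claw":1},{"x":0,"y":0,"z":0,"ax":0,"ay":0,"az":0.26,"claw":1}]' 20
python3 -c '
from h import *
p=pose();print(p[:2],p[2]["joint_positions"],p[2]["torque"])'
```

```text
time: 16.9
ee_pos: [0.4828, 0.2354, 0.073]
eef_rot: [1.0, 0.024, -0.001, 0.001]
ft_force: [-6.8, -3.1, 5.6]
width: 0.0176
time: 17.32
ee_pos: [0.4823, 0.2356, 0.0731]
eef_rot: [0.969, -0.248, -0.001, 0.001]
ft_force: [-7.9, -3.0, 7.8]
width: 0.018
time: 17.73
ee_pos: [0.4819, 0.236, 0.073]
eef_rot: [0.872, -0.489, -0.001, 0.001]
ft_force: [-10.5, -1.6, 8.5]
width: 0.0182
(array([0.48188966, 0.23597526, 0.07304093]), np.float64(-58.5043682643305)) [-0.45306835  0.28243328 -0.09913995  1.85757049  0.03142781  1.00663569
 -1.58630022] [-0.40512485  2.3029813   0.05028542]
```

```bash
python3 -m crank '[{"x":0,"y":0,"z":0,"ax":0,"ay":0,"az":0,"claw":0.5},{"x":0,"y":0,"z":0,"ax":0,"ay":0,"az":0,"claw":0.2},{"x":0,"y":0,"z":0,"ax":0,"ay":0,"az":0,"claw":0},{"x":0,"y":0,"z":-0.01,"ax":0,"ay":0,"az":0,"claw":-0.2},{"x":0,"y":0,"z":-0.04,"ax":0,"ay":0,"az":0,"claw":-0.2}]' 20
python3 -m crank '[{"x":0,"y":0,"z":-0.02,"ax":0,"ay":0,"az":0,"claw":-0.2},{"x":0,"y":0,"z":-0.03,"ax":0,"ay":0,"az":-0.05,"claw":-0.2},{"x":0,"y":0,"z":-0.03,"ax":0,"ay":0,"az":-0.11,"claw":-0.2},{"x":0,"y":0,"z":-0.03,"ax":0,"ay":0,"az":-0.17,"claw":-0.2},{"x":0,"y":0,"z":-0.03,"ax":0,"ay":0,"az":-0.23,"claw":-0.2}]' 20
python3 -m crank '[{"x":0,"y":0,"z":0,"ax":0,"ay":0,"az":-0.058,"claw":-0.2},{"x":0,"y":0,"z":0,"ax":0,"ay":0,"az":-0.116,"claw":-0.2},{"x":0,"y":0,"z":0,"ax":0,"ay":0,"az":-0.174,"claw":-0.2},{"x":0,"y":0,"z":0,"ax":0,"ay":0,"az":-0.232,"claw":-0.2},{"x":0,"y":0,"z":0,"ax":0,"ay":0,"az":-0.29,"claw":-0.2}]' 20
python3 -m crank '[{"x":0,"y":0,"z":0,"ax":0,"ay":0,"az":-0.058,"claw":-0.2},{"x":0,"y":0,"z":0,"ax":0,"ay":0,"az":-0.116,"claw":-0.2},{"x":0,"y":0,"z":0,"ax":0,"ay":0,"az":-0.174,"claw":-0.2},{"x":0,"y":0,"z":0,"ax":0,"ay":0,"az":-0.232,"claw":-0.2},{"x":0,"y":0,"z":0,"ax":0,"ay":0,"az":-0.29,"claw":-0.2}]' 20
python3 -m crank '[{"x":0,"y":0,"z":0,"ax":0,"ay":0,"az":-0.058,"claw":-0.2},{"x":0,"y":0,"z":0,"ax":0,"ay":0,"az":-0.116,"claw":-0.2},{"x":0,"y":0,"z":0,"ax":0,"ay":0,"az":-0.174,"claw":-0.2},{"x":0,"y":0,"z":0,"ax":0,"ay":0,"az":-0.232,"claw":-0.2},{"x":0,"y":0,"z":0,"ax":0,"ay":0,"az":-0.29,"claw":-0.2}]' 20
python3 -m crank '[{"x":0,"y":0,"z":0,"ax":0,"ay":0,"az":-0.058,"claw":-0.2},{"x":0,"y":0,"z":0,"ax":0,"ay":0,"az":-0.116,"claw":-0.2},{"x":0,"y":0,"z":0,"ax":0,"ay":0,"az":-0.174,"claw":-0.2},{"x":0,"y":0,"z":0,"ax":0,"ay":0,"az":-0.232,"claw":-0.2},{"x":0,"y":0,"z":0,"ax":0,"ay":0,"az":-0.29,"claw":-0.2}]' 20
python3 -c '
from h import *
camera("wrist");plan((.4835,.236,.14,121.5,1),(.4835,.236,.073,121.5,1))'
```

```text
time: 18.15
ee_pos: [0.4817, 0.2346, 0.1103]
eef_rot: [0.874, -0.486, -0.002, 0.003]
ft_force: [-0.2, 1.0, -1.0]
width: 0.0409
time: 18.57
ee_pos: [0.4842, 0.236, 0.1442]
eef_rot: [0.963, -0.271, 0.001, -0.0]
ft_force: [-0.6, -0.3, 0.2]
width: 0.0517
time: 18.98
ee_pos: [0.4841, 0.2359, 0.1439]
eef_rot: [1.0, 0.015, 0.0, -0.0]
ft_force: [-0.2, -0.1, 0.1]
width: 0.0523
time: 19.4
ee_pos: [0.4841, 0.2359, 0.1439]
eef_rot: [0.954, 0.3, 0.0, 0.0]
ft_force: [-0.1, 0.6, 0.1]
width: 0.0523
time: 19.82
ee_pos: [0.4842, 0.2358, 0.1439]
eef_rot: [0.828, 0.561, 0.0, 0.0]
ft_force: [0.5, -0.0, 0.5]
width: 0.0525
time: 20.23
ee_pos: [0.4842, 0.2358, 0.1439]
eef_rot: [0.633, 0.774, 0.0, 0.0]
ft_force: [0.7, 0.6, 0.7]
width: 0.0529
now [0.4842 0.2358 0.1439] 101.9 20.28 w 0.052 j7 1.17
x 0.0003 y -0.0006 z 0.0039 az -0.1708 | mm/row 1 deg/row 3.9
x 0.0000 y 0.0000 z 0.0670 az -0.0000 | mm/row 13 deg/row 0.0
```

```bash
python3 -m crank '[{"x":0.001,"y":-0.001,"z":0,"ax":0,"ay":0,"az":-0.05,"claw":-0.2},{"x":0.001,"y":-0.002,"z":0,"ax":0,"ay":0,"az":-0.1,"claw":-0.2},{"x":0.001,"y":-0.002,"z":0,"ax":0,"ay":0,"az":-0.15,"claw":-0.2},{"x":0.001,"y":-0.002,"z":0,"ax":0,"ay":0,"az":-0.171,"claw":-0.2},{"x":0.001,"y":-0.002,"z":0,"ax":0,"ay":0,"az":-0.171,"claw":-0.2}]' 20
python3 -m crank '[{"x":0,"y":0,"z":0.012,"ax":0,"ay":0,"az":0,"claw":-0.2},{"x":0,"y":0,"z":0.03,"ax":0,"ay":0,"az":0,"claw":-0.2},{"x":0,"y":0,"z":0.05,"ax":0,"ay":0,"az":0,"claw":-0.2},{"x":0,"y":0,"z":0.066,"ax":0,"ay":0,"az":0,"claw":-0.1},{"x":0,"y":0,"z":0.071,"ax":0,"ay":0,"az":0,"claw":0}]' 20
python3 -m crank '[{"x":0,"y":0,"z":0,"ax":0,"ay":0,"az":0,"claw":0.5},{"x":0,"y":0,"z":0,"ax":0,"ay":0,"az":0,"claw":1},{"x":0,"y":0,"z":0,"ax":0,"ay":0,"az":0,"claw":1},{"x":0,"y":0,"z":0,"ax":0,"ay":0,"az":0,"claw":1},{"x":0,"y":0,"z":0,"ax":0,"ay":0,"az":0,"claw":1}]' 20
python3 -c '
from h import *
camera("wrist");plan((.482,.236,.073,56.4,2))'
```

```text
time: 20.7
ee_pos: [0.482, 0.2364, 0.1437]
eef_rot: [0.495, 0.869, 0.0, 0.0]
ft_force: [0.1, -0.6, -0.4]
width: 0.0522
time: 21.12
ee_pos: [0.4802, 0.2356, 0.069]
eef_rot: [0.496, 0.868, -0.002, -0.001]
ft_force: [-0.7, -0.9, 0.4]
width: 0.0468
time: 21.53
ee_pos: [0.4823, 0.2367, 0.0729]
eef_rot: [0.495, 0.869, 0.001, 0.001]
ft_force: [5.3, -10.4, 5.0]
width: 0.018
now [0.4824 0.2364 0.0729] 120.6 21.58 w 0.0179 j7 1.45
x -0.0001 y -0.0003 z -0.0000 az 0.2803 | mm/row 0 deg/row -6.4
x -0.0002 y -0.0002 z -0.0000 az 0.2803 | mm/row 0 deg/row -6.4
```

```bash
python3 -m crank '[{"x":-0.001,"y":0,"z":0,"ax":0,"ay":0,"az":0.04,"claw":1},{"x":-0.001,"y":0,"z":0,"ax":0,"ay":0,"az":0.09,"claw":1},{"x":-0.001,"y":0,"z":0,"ax":0,"ay":0,"az":0.145,"claw":1},{"x":-0.001,"y":0,"z":0,"ax":0,"ay":0,"az":0.2,"claw":1},{"x":-0.001,"y":0,"z":0,"ax":0,"ay":0,"az":0.255,"claw":1}]' 20
python3 -m crank '[{"x":0,"y":0,"z":0,"ax":0,"ay":0,"az":0.055,"claw":1},{"x":0,"y":0,"z":0,"ax":0,"ay":0,"az":0.11,"claw":1},{"x":0,"y":0,"z":0,"ax":0,"ay":0,"az":0.165,"claw":1},{"x":0,"y":0,"z":0,"ax":0,"ay":0,"az":0.22,"claw":1},{"x":0,"y":0,"z":0,"ax":0,"ay":0,"az":0.265,"claw":1}]' 20
python3 -m crank '[{"x":0,"y":0,"z":0,"ax":0,"ay":0,"az":0.02,"claw":1},{"x":0,"y":0,"z":0,"ax":0,"ay":0,"az":0.035,"claw":1},{"x":0,"y":0,"z":0,"ax":0,"ay":0,"az":0.04,"claw":1},{"x":0,"y":0,"z":0,"ax":0,"ay":0,"az":0.04,"claw":1},{"x":0,"y":0,"z":0,"ax":0,"ay":0,"az":0.04,"claw":1}]' 20
python3 -c '
from h import *
plan((.482,.236,.073,56.4,1))'
```

```text
time: 22.0
ee_pos: [0.4824, 0.2365, 0.0729]
eef_rot: [0.7, 0.714, 0.001, -0.0]
ft_force: [-1.5, 1.4, 4.2]
width: 0.0178
time: 22.42
ee_pos: [0.4824, 0.2367, 0.0729]
eef_rot: [0.863, 0.506, 0.001, -0.0]
ft_force: [-1.1, 1.5, 2.6]
width: 0.0176
time: 22.83
ee_pos: [0.4825, 0.2367, 0.0729]
eef_rot: [0.881, 0.474, 0.001, -0.0]
ft_force: [-2.2, 3.4, 5.6]
width: 0.018
now [0.4825 0.2367 0.0729] 56.6 22.83 w 0.018 j7 0.38
x -0.0008 y 0.0000 z -0.0001 az 0.0015 | mm/row 0 deg/row -0.0
```

```bash
python3 -m crank '[{"x":0,"y":0,"z":0,"ax":0,"ay":0,"az":0,"claw":0.5},{"x":0,"y":0,"z":0,"ax":0,"ay":0,"az":0,"claw":0.2},{"x":0,"y":0,"z":0,"ax":0,"ay":0,"az":0,"claw":0},{"x":0,"y":0,"z":-0.01,"ax":0,"ay":0,"az":0,"claw":-0.2},{"x":0,"y":0,"z":-0.04,"ax":0,"ay":0,"az":0,"claw":-0.2}]' 20
python3 -m crank '[{"x":0,"y":0,"z":-0.03,"ax":0,"ay":0,"az":0,"claw":-1},{"x":0,"y":0.015,"z":-0.06,"ax":0,"ay":0,"az":0,"claw":-1},{"x":0,"y":0.04,"z":-0.08,"ax":0,"ay":0,"az":0,"claw":-1},{"x":0,"y":0.06,"z":-0.087,"ax":0,"ay":0,"az":0,"claw":-1},{"x":0,"y":0.065,"z":-0.087,"ax":0,"ay":0,"az":0,"claw":-1}]' 20
python3 - <<'E'
from h import *
camera("wrist");c=shot("wrist","w6.png");p=pose();print(p[:2],p[2]["time"])
k=proj(c,[[.4844,.236,.06]])[0].round().astype(int);x0,y0=max(k[0]-100,0),max(k[1]-75,0);print(k,x0,y0)
cv2.imwrite("pics/v11.png",cv2.resize(c["color"][y0:y0+150,x0:x0+200],None,fx=4,fy=4,interpolation=cv2.INTER_CUBIC))
E
```

```text
time: 23.25
ee_pos: [0.4798, 0.234, 0.1091]
eef_rot: [0.881, 0.473, -0.004, -0.0]
ft_force: [-0.0, 0.6, -0.8]
width: 0.0406
time: 23.67
ee_pos: [0.5398, 0.1972, 0.2022]
eef_rot: [0.882, 0.472, 0.002, 0.001]
ft_force: [-0.4, -1.2, -0.2]
width: 0.0738
(array([0.53691697, 0.19878223, 0.19925539]), np.float64(56.37355900087128)) 23.7667
[325 143] 225 68
```

View pics/v11.png

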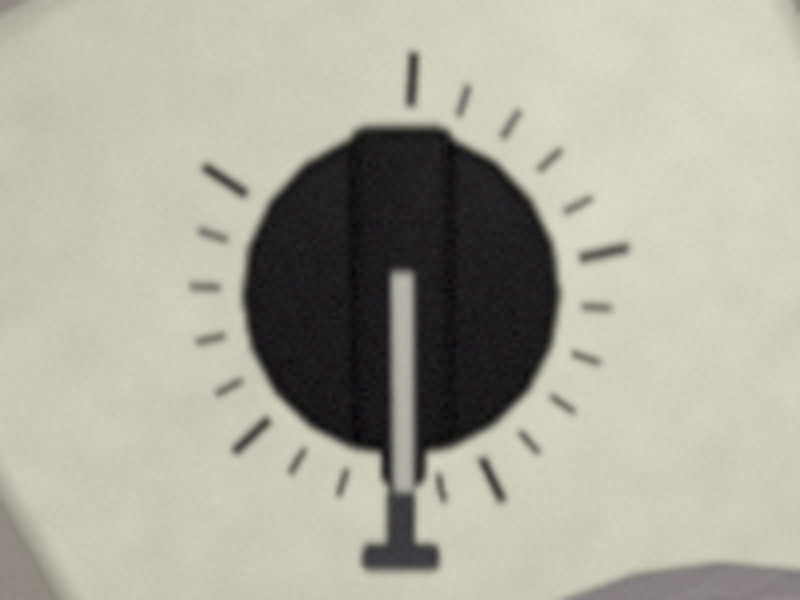

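v11 shows the white line from (402,270) to (403,490), continuing straight into the rider's stem (401,500) and head (400,557). I'll check it in numbers.

Run:
```python
from h import *
c=load("wrist");f=lambda u,v,z:px(c,225+u/4,68+v/4,z)[:2]
ang=lambda a:np.degrees(np.arctan2(a[1],a[0]))
P=[(413,79),(604,252),(492,480),(251,436),(225,180)]
M=np.array([f(*p,.055) for p in P]);A=np.c_[2*M,np.ones(5)];o=np.linalg.lstsq(A,(M**2).sum(1),rcond=None)[0];k=o[:2]
print("centre",k,"yaw",[round((ang(m-k)-e+180)%360-180,1) for m,e in zip(M,(150,75,0,-75,-150))],"skirt",f(402,291,.064))
print("rider",ang(f(401,505,.062)-k),ang(f(400,557,.062)-k))
print("line",ang(f(403,490,.102)-f(402,270,.102)),"bar sides",ang(f(450,430,.102)-f(450,150,.102)),ang(f(353,430,.102)-f(353,150,.102)))
for z in(.062,.07,.102):print(z,ang(f(403,485,z)-k))
```

```text
centre [0.48409808 0.23658759] yaw [np.float64(-6.9), np.float64(-6.4), np.float64(-6.6), np.float64(-6.6), np.float64(-6.8)] skirt [0.4830765  0.23744854]
rider -33.6835596781098 -33.90064913500322
line -33.361901167808426 bar sides -33.189091525402176 -34.085932510016704
0.062 -33.06085338006103
0.07 -33.128148806403686
0.102 -33.44957460359485
```

The pointer is at about -33.4 deg and the rider at about -33.8 deg, so they line up within 0.5 deg. One last look at the whole scene.

Run:
```python
from h import *
s=shot("scene","s2.png")["color"];d=shot("side","d2.png")["color"]
k=np.zeros((600,800,3),np.uint8);k[:300]=cv2.resize(s[160:350,180:480],(800,300))if 0 else 0
k[:300,:400]=cv2.resize(s[160:280,180:340],(400,300));k[:300,400:]=cv2.resize(s[235:355,310:470],(400,300))
k[300:,:400]=cv2.resize(d[230:350,180:340],(400,300));k[300:,400:]=cv2.resize(d[160:280,250:410],(400,300));cv2.imwrite("pics/v12.png",k)
```

```text
(no output)
```

View pics/v12.png

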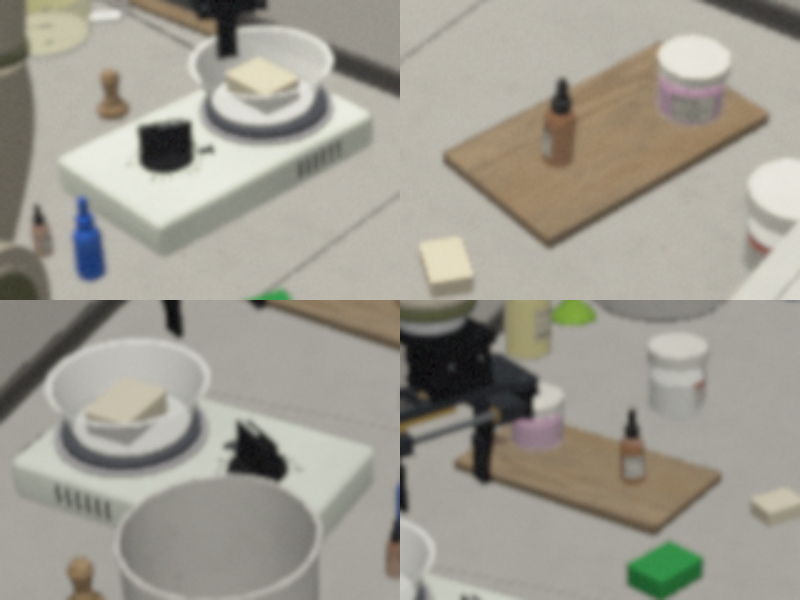

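v12 shows the soap in the bowl on the plate, with the bottle upright on the board. The pot, jar and stamp look to be in place, and the gripper is clear of everything.

```bash
python3 -c '
from bench import close_job
print(close_job())'
```

```text
the job is handed in; nothing more can be done
None
```

The job is done in the order asked and handed in at about 24 s on the robot's clock, against the 72 s limit.

- **Soap:** the larger cream bar lies on the floor of the bowl, and the bowl is still on the hot plate.
- **Bottle:** the larger brown dropper bottle stands upright on the board at about (0.48, -0.20).
- **Knob:** I turned it about 155° clockwise, with one regrasp. The last close picture puts the pointer at about -33.4° and the rider at about -33.8°. My pointer readings ranged from -33.1° to -34.1°, so they agree to within about 1°.
- **Bystanders:** the pot, jar and stamp looked to be in place in the last scene and side pictures; I did not measure them again. The gripper was clear of everything.
- **Forces:** the highest wrist reading I saw at the end of a move was about 14 N, while turning the knob.

**Checks that disagreed:**
- An earlier, farther picture put the rider at about -34° to -37°. I used the close-up value.
- My estimates of the knob's centre differed by about 2 mm between the images and the grip.
- The first move was refused because its rows lacked some keys, and I sent it again with all of them.

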